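# Open the stop gate and send the label roll through

### The job

Push the counterweighted stop arm of the transfer lane up past its balance point, so that it falls open and stays raised by itself. Then push the label roll that stands in the lane along through the open gate, right up against the end plate. Only push with the fingers: do not pick up or tip the roll, leave the arm standing open, and leave the other things where they are.

Things in the scene. Friction and masses are not known exactly. Their poses are not given: they have to be found in the camera images.
- lane: Fixed steel transfer lane. Origin on the table, on the lane's centre line, straight below the stop arm; +x along the lane away from the robot, +y to its left, z up. Base plate 4 mm thick, x = -165 to 120 mm, 150 mm wide. Two guide rails, x = -140 to 112 mm, inner faces at y = +-54 mm, 6 mm thick, tops 34 mm above the table. A thin rest post under the arm at y = -66 mm, 92 mm high.
- stop_arm (a joint): Hinge angle of the counterweighted stop arm, rad. 0 = down, level across the lane; grows as its free right-hand end goes up and over to the left; 1.9 = open stop, leaning 19 degrees past upright. Balance point about 0.6: below it the damped arm falls shut, beyond it it falls on to the open stop and stays. Raising it from 0 takes about 1.2 N up at the free end, less as it rises.
- stop_pivot (a point): Point on the stop arm's hinge axis (parallel to lane x) in the arm's mid-plane: 130 mm left of the lane's centre line, 100 mm above the table, in a fixed fork post 34 mm wide along x, 30 mm along y, 115 mm high. The counterweight, a dark cylinder 50 mm across, sits on a short stem 70 mm above the hinge, leaning left.
- push_spot (a point): Middle of the underside of the stop arm near its free end; moves with the arm. The arm is a 16 x 16 mm aluminium bar, 275 mm long from the hinge, along lane -y when down, centre 100 mm and underside 92 mm above the table. This point is 245 mm from the hinge; when down it is 115 mm right of the lane's centre line, outside the rails, with open space below.
- stop_plate (a point): Centre of the lower edge of the steel plate that hangs from the middle of the stop arm and bars the roll's way: 50 mm wide along the arm, 4 mm thick, 130 mm from the hinge; its lower edge is 40 mm above the table when the arm is down. Moves with the arm.
- roll_mid (a point): Centre (half-way up) of the white label roll standing on end in the lane, on the robot's side of the stop arm: cylinder 92 mm across, 52 mm high, mass 0.11 to 0.22 kg, standing on the 4 mm base plate, so its top is 56 mm above the table.
- lane_end (a point): Middle of the near face of the plate that closes the lane's far end (38 mm high), 112 mm beyond the stop arm; this point is 30 mm above the table. A roll that touches the end plate has its centre 46 mm before it.
- tie_tub: Bystander, loose: small white open tub, 70 mm across, 45 mm high, on the table to the right of the arm's free end; origin at its underside. To be left where it is.
- marker_pen: Bystander, loose: marker pen lying on the table right of the lane, 140 mm long, 17 mm thick; origin at its underside. To be left where it is.
- steel_scoop: Bystander, loose: small stainless scoop lying on the table left of the lane, 206 mm long, 32 mm high; origin at its underside. To be left where it is.
- tally_counter: Bystander, loose: round hand tally counter lying on the table left of the lane's near part, 68 x 55 x 24 mm; origin at its underside. To be left where it is.
- probe_thermometer: Bystander, loose: thin probe thermometer lying on the table left of the lane, 232 mm long, 20 mm high; origin at its underside. To be left where it is.
- label_roll: The same label roll; origin at the centre of its underside, z up along its axis (any turn about z).
There are look-alikes about, which are no part of the job. What is shaped like the label_roll but pink is not meant.

How it is judged:
On the way, in this order (a step that is already met when the one before it is completed fails the run):
1. the stop arm stands open by itself, no longer touched, with the roll still on the near side (value of joint stop_arm above 1.6 rad and contact force between stop_arm and the fingers below 0.1 N and x of roll_mid in the frame of lane below -0.03 m), for 0.2 s.
2. the roll has been pushed through the gate against the end plate (value of joint stop_arm above 1.6 rad and x of roll_mid in the frame of lane above 0.056 m), for 0.1 s.
At the end, for the whole second after the job is handed in: The stop arm stands open by itself (joint above 1.6 rad), and the label roll stands upright and at rest on the lane's base plate between the rails beyond the gate, within 10 mm of touching the end plate (all of step 2 and x of roll_mid in the frame of lane below 0.075 m and y of roll_mid in the frame of lane between -0.02 and 0.02 m and z of roll_mid in the frame of lane below 0.036 m and angle between roll_mid's own z axis and vertical below 0.1 rad and linear speed of label_roll below 0.02 m/s).
It fails at once if the roll is lifted more than 12 mm off the lane (z of roll_mid in the frame of lane above 0.042 m).
It fails at once if the roll is tipped (angle between roll_mid's own z axis and vertical above 0.3 rad).
It fails at once if the roll passes the gate before the arm is up (x of roll_mid in the frame of lane above -0.01 m and value of joint stop_arm below 0.8 rad).
It fails at once if one of the bystanders is moved more than 30 mm (distance of any of tie_tub, marker_pen, steel_scoop, tally_counter, probe_thermometer from where it was at the start of the episode above 0.03 m).
It also fails if it takes over 58 s, if anything falls off the work surface, if the arm or the gripper's body presses on something with over 40 N, if the wrist force passes 120 N, or if a joint passes its speed limit or range.

### The arm

A 6-joint arm with a two-finger parallel gripper is mounted at the origin on a cart in front of the work surface, level with it; the furniture and walls round the work are solid. World frame = base frame: x ahead of the robot, y to its left, z up, the work surface at z = 0. Lengths are in m, angles in rad, forces in N, time in s.
With the tool pointing down it reaches from about 0.375 to 0.9 m from the base axis. Payload 3.1 kg.
Tool frame: the origin (TCP) lies midway between the tips of the shut fingers; the grasp point (between the pads) lies 19 mm behind it; x points along the fingers, z is the direction in which the jaws open and shut, and the axes are right-handed (so a half turn about x gives the same grasp; the last joint's range is limited). The gripper opens to 85 mm and grips with 20 to 120 N. Pads are 22 mm wide; open, the fingers measure 114 mm over their backs; the gripper's body (76 mm by 85 mm) begins 54 mm behind the grasp point. The pads swing forward as they close: fully open they stand 13 mm farther back than shut.
Start: joints at [1.107, 0.527, 1.433, -0, 1.181, -0.178], TCP at [0.176, 0.6, 0.231] pointing down, gripper open.
Joint ranges: [-3.08, 3.08], [-0.75, 2.2], [0.22, 2.44], [-1.43, 4.57], [0, 2.65], [-2.85, 2.85]. Speed limits (rad/s): [2.79, 2.79, 3.14, 3.14, 3.14, 3.14].

### API

Orientations are given as a unit quaternion [x, y, z, w].
In Python, from station import telemetry, optics, manip gives the robot as it stands.
- The arm moves only by the tool step_arm, never from a script. Its argument "commands" is a list of rows, each a list of 4 numbers: the shift along the tool's x, y, z in m, then the turn about the tool's x in rad. A call has 1 to 8 rows; each row is the pose to reach, as a shift and turn from the pose measured when the call began, along the tool's axes at that moment; what a row does not reach only later rows make up. A row lasts 1/12 s, in which the tool goes at most 41.7 mm and 7.16 degrees, less where a joint would pass 70% of its speed; a pose out of reach is approached as far as the arm can. A call with a gripper value outside its range is refused whole. "jaw" is the finger opening in m, from 0 to 0.0854, set as the call begins (left out, the last holds). The fingers move at their own pace and stop on an object; "grip_force" is the grip in N (left out, the last holds). Time passes only in rows, so rows that repeat a pose let the fingers close. It gives the time, the measured TCP pose, the force and the opening at its end, in the units of the state.
- telemetry.sense(): the state, without advancing time (a new reading comes with each control period).
- optics.snapshot(name): name is "side" or "top" or "wrist"; returns the picture (480x640x3 uint8, red, green, blue); there is no depth.
- optics.camera_params(name): a dict with "mtx" (3x3 intrinsics, pixels), "origin" and "attitude" of the camera in the world. Camera axes: x right, y down, z forward; pixel columns grow to the right and rows downward; lengths in m; the calibration is good to about 2 mm. A picture is of the moment at which its call begins: read the wrist's pose just before it. camera_params takes no time and is no camera call; for the wrist camera it gives the pose at the moment of the call.
- manip.sign_off(): hands the job in, once; it reports no verdict.
The state is a dict: "t": time; "q": joint angles; "qd": joint speeds; "tau": joint torques, N m; "tcp_pos": TCP position; "tool_rot": TCP orientation; "force": force on the tool from outside, world axes, zero at the start; "ft_torque": the same for the moment, N m; "finger_gap": opening from 0.0 (shut) to 1.0 (fully open).
Only numpy, scipy, OpenCV 4.12 (cv2) and the standard library are available. Lean on these libraries where they do the work, as an engineer would, in place of code of your own. Each camera call takes 0.05 s, during which the arm holds its last target.

## Working session

There is one attempt and no reset: what is moved stays moved. The work goes in short steps, Python scripts to look and compute and a tool call to move; the robot and the scene stay as the last step left them, time stands still between calls to the robot, and variables do not carry over. Pictures are saved under pics/ and viewed, and the job is handed in when it is done.

Besides the shell and the picture viewer there is one more tool, called after "Emit:" as name([rows], argument=value, ...), one row to a line, values as JSON. step_arm: Moves the arm, as the interface text tells. Its arguments: {"type":"object","properties":{"commands":{"type":"array","items":{"type":"array","items":{"type":"number"}}},"jaw":{"type":"number"},"grip_force":{"type":"number"}},"required":["commands"]}

```bash
mkdir -p pics; ls; cat > h.py <<'E'
import numpy as np, cv2
from station import telemetry, optics, manip
from scipy.spatial.transform import Rotation as R
def cam(n):
    p=optics.camera_params(n); K=np.array(p["mtx"]); o=np.array(p["origin"]); a=np.array(p["attitude"])
    A=R.from_quat(a).as_matrix() if a.size==4 else a
    return K,o,A
def ray(n,u,v):
    K,o,A=cam(n); d=A@np.linalg.solve(K,[u,v,1.]); return o,d/np.linalg.norm(d)
def onz(n,u,v,z):
    o,d=ray(n,u,v); return o+d*(z-o[2])/d[2]
def proj(n,P):
    K,o,A=cam(n); c=K@(A.T@(np.array(P)-o)); return c[:2]/c[2]
E
python3 - <<'E'
from h import *
s=telemetry.sense(); print(s)
for n in("side","top"):
    cv2.imwrite(f"pics/{n}0.png",optics.snapshot(n)[:,:,::-1]); print(n,cam(n))
E
```

```text
pics
{'t': 0.0, 'q': array([ 1.10652671e+00,  5.28486852e-01,  1.43392006e+00,  2.65879772e-05,
        1.18139879e+00, -1.78503411e-01]), 'qd': array([ 4.31212758e-04, -7.11642367e-04,  4.74177025e-04,  3.24113824e-04,
       -5.78585766e-05, -7.68833539e-05]), 'tau': array([-1.14106930e-03, -4.42351127e+01, -1.78019947e+01, -3.30890989e-04,
        8.54873098e-03, -1.15754028e-05]), 'tcp_pos': array([0.17581967, 0.59900473, 0.23031527]), 'tool_rot': array([-0.42404534,  0.56680888,  0.42336055,  0.5654017 ]), 'force': array([0.14131463, 0.54204185, 0.77240092]), 'ft_torque': array([-0.08340536,  0.00091348,  0.0105171 ]), 'finger_gap': 0.9940899368271441}
side (array([[609.35610318,   0.        , 316.22714264],
       [  0.        , 609.35610318, 243.92667381],
       [  0.        ,   0.        ,   1.        ]]), array([0.99639754, 0.36130824, 1.37242501]), array([[-7.22312480e-01,  6.16781615e-01, -3.12802046e-01],
       [ 6.91566640e-01,  6.43866355e-01, -3.27370890e-01],
       [-5.13633458e-04, -4.52787539e-01, -8.91618293e-01]]))
top (array([[533.33237556,   0.        , 318.61417074],
       [  0.        , 533.33237556, 239.8876182 ],
       [  0.        ,   0.        ,   1.        ]]), array([ 0.31896876, -0.10680376,  1.10332597]), array([[ 0.03983063, -0.97813372,  0.20412727],
       [-0.99920407, -0.03943617,  0.00600152],
       [ 0.00217971, -0.20420384, -0.97892596]]))
```

View pics/side0.png

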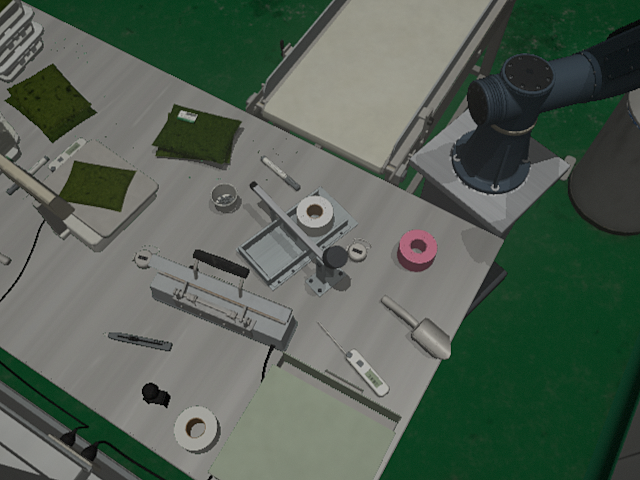

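View pics/top0.png

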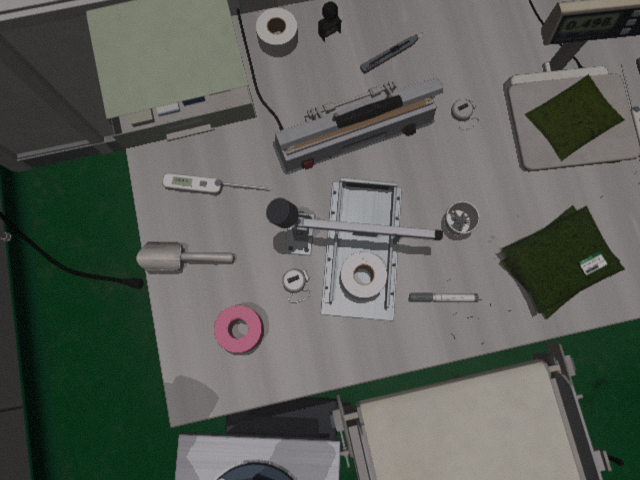

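```bash
python3 - <<'E'
import cv2
a=cv2.imread("pics/top0.png")[160:340,250:500]; cv2.imwrite("pics/top0c.png",cv2.resize(a,None,fx=3.2,fy=3.2,interpolation=cv2.INTER_CUBIC))
a=cv2.imread("pics/side0.png")[140:310,190:400]; cv2.imwrite("pics/side0c.png",cv2.resize(a,None,fx=3.5,fy=3.5,interpolation=cv2.INTER_CUBIC))
E
```

```text
(no output)
```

View pics/top0c.png

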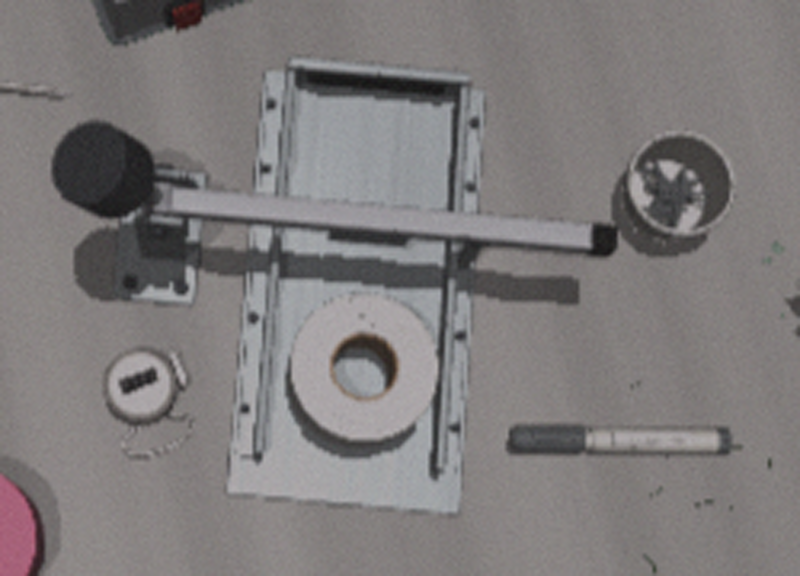

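View pics/side0c.png

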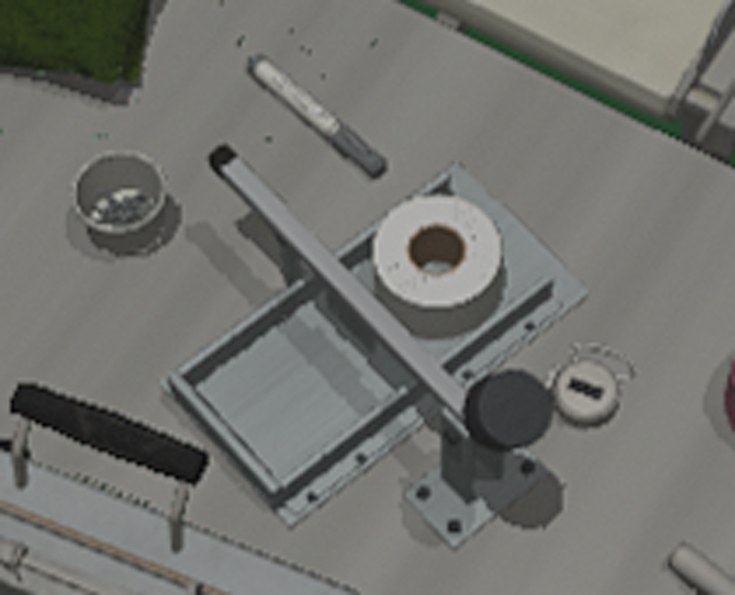

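```bash
cat >> h.py <<'E'
def tc(x,y): return x/3.2+250,y/3.2+160
def sc(x,y): return x/3.5+190,y/3.5+140
E
python3 - <<'E'
from h import *
for nm,p,z in [("NL",(228,492),.004),("NR",(459,513),.004),("FL",(265,70),.004),("FR",(486,90),.004),("roll",(364,366),.056),("armtipTop",(604,240),.108),("tub",(680,185),.045),("penL",(510,438),.01),("penR",(735,442),.01),("tally",(140,385),.02)]:
    print(nm,onz("top",*tc(*p),z).round(4))
for nm,p,z in [("NLs?",(587,295),.004),("NRs",(457,163),.004),("FRs",(163,383),.004),("FLs",(290,525),.004),("roll",(437,250),.056),("armtipTop",(222,157),.108),("tub",(120,190),.045)]:
    print(nm,onz("side",*sc(*p),z).round(4))
E
```

```text
NL [ 0.3941 -0.1116  0.004 ]
NR [ 0.3867 -0.2594  0.004 ]
FL [ 0.677  -0.1255  0.004 ]
FR [ 0.669  -0.2744  0.004 ]
roll [ 0.4713 -0.1924  0.056 ]
armtipTop [ 0.5453 -0.3297  0.108 ]
tub [ 0.5976 -0.3926  0.045 ]
penL [ 0.4352 -0.2907  0.01  ]
penR [ 0.4385 -0.4347  0.01  ]
tally [ 0.4585 -0.0528  0.02  ]
NLs? [ 0.4006 -0.1084  0.004 ]
NRs [ 0.3904 -0.2561  0.004 ]
FRs [ 0.6712 -0.2681  0.004 ]
FLs [ 0.679  -0.1234  0.004 ]
roll [ 0.4743 -0.19    0.056 ]
armtipTop [ 0.5517 -0.3264  0.108 ]
tub [ 0.6018 -0.3907  0.045 ]
```

```bash
cat >> h.py <<'E'
YAW=-.051; O=np.array([.556,-.1922,0]); L=R.from_euler('z',YAW).as_matrix()
def tolane(p): return L.T@(np.array(p)-O)
def toworld(p): return L@np.array(p)+O
def shift(lane_target):
    s=telemetry.sense(); T=R.from_quat(s["tool_rot"]).as_matrix()
    return (T.T@(toworld(lane_target)-s["tcp_pos"])).round(4)
def st():
    s=telemetry.sense(); T=R.from_quat(s["tool_rot"]).as_matrix()
    print("t",round(s["t"],2),"tcp",s["tcp_pos"].round(4),"lane",tolane(s["tcp_pos"]).round(4),"F",np.array(s["force"]).round(2),"gap",round(s["finger_gap"],3))
    print((L.T@T).round(3)); return s
E
python3 - <<'E'
from h import *
st()
# cw: circle seen in both; triangulate
for n,p in (("top",tc(90,168)),("side",sc(520,408))):
    for z in (.16,.18,.2): print(n,z,tolane(onz(n,*p,z)).round(4))
print("pivot exp", toworld([0,.13,.1]), proj("top",toworld([0,.13,.1])),proj("side",toworld([0,.13,.1])))
E
python3 - <<'E'
import cv2
a=cv2.imread("pics/top0.png")[180:270,255:345]; cv2.imwrite("pics/top0d.png",cv2.resize(a,None,fx=6,fy=6,interpolation=cv2.INTER_CUBIC))
a=cv2.imread("pics/side0.png")[230:310,290:380]; cv2.imwrite("pics/side0d.png",cv2.resize(a,None,fx=6,fy=6,interpolation=cv2.INTER_CUBIC))
E
```

```text
t 0.1 tcp [0.1759 0.5991 0.2304] lane [-0.42    0.7709  0.2304] F [-0.47  0.62  0.37] gap 1.004
[[-0.001 -0.973  0.233]
 [-0.002  0.233  0.973]
 [-1.     0.    -0.002]]
top 0.16 [-0.0008  0.1673  0.16  ]
top 0.18 [-0.0059  0.1653  0.18  ]
top 0.2 [-0.011   0.1633  0.2   ]
side 0.16 [-0.0073  0.1649  0.16  ]
side 0.18 [-0.0004  0.1717  0.18  ]
side 0.2 [0.0065 0.1785 0.2   ]
pivot exp [ 0.56262713 -0.06236903  0.1       ] [299.55755498 221.69982037] [325.29688204 259.41250962]
```

View pics/top0d.png

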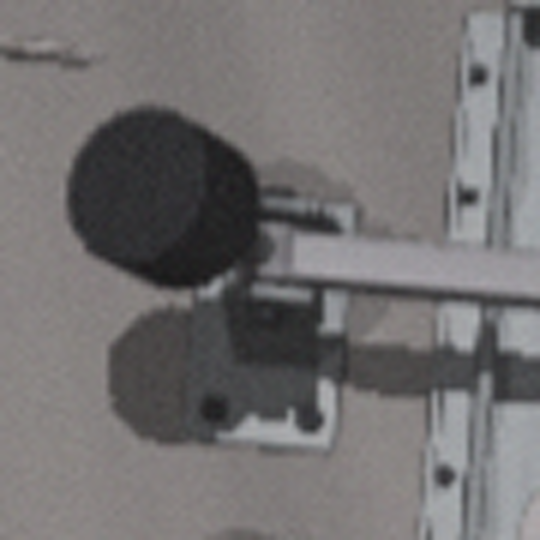

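View pics/side0d.png

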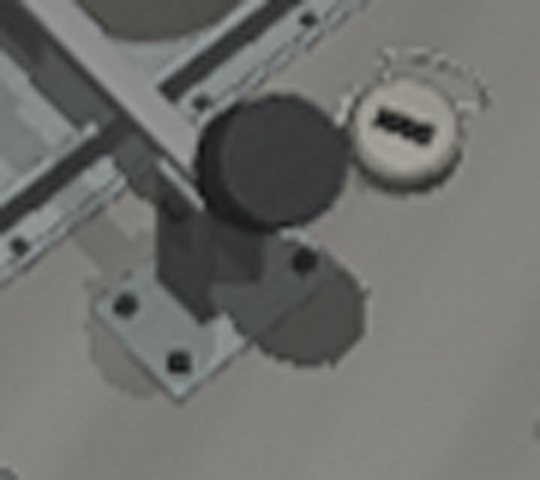

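Emit:
step_arm([
  [0, -0.02, -0.026, -0.03],
  [0, -0.045, -0.057, -0.06],
  [0, -0.07, -0.086, -0.09],
  [0, -0.09, -0.115, -0.12],
  [0, -0.115, -0.144, -0.15],
  [0, -0.135, -0.173, -0.18],
  [0, -0.16, -0.2, -0.21],
  [0, -0.18, -0.23, -0.235],
], jaw=0)

```text
t: 0.77
tcp_pos: [0.2846, 0.3263, 0.2308]
tool_rot: [-0.488, 0.512, 0.487, 0.512]
force: [0.9, 0.1, 0.1]
finger_gap: -0.001
```

```bash
python3 - <<'E'
from h import *
st(); print(shift([-.10,.09,.24]))
E
```

```text
t 0.77 tcp [0.2846 0.3263 0.2308] lane [-0.2974  0.504   0.2308] F [0.91 0.08 0.08] gap -0.001
[[ 0.    -1.    -0.002]
 [-0.001 -0.002  1.   ]
 [-1.    -0.    -0.001]]
[-0.0086 -0.1966 -0.4144]
```

Emit:
step_arm([
  [0, -0.03, -0.025, 0],
  [0, -0.06, -0.05, 0],
  [0, -0.08, -0.08, 0],
  [0, -0.1, -0.11, 0],
  [0, -0.12, -0.145, 0],
  [0, -0.14, -0.18, 0],
  [0, -0.16, -0.215, 0],
  [0, -0.18, -0.25, 0],
])

```text
t: 1.43
tcp_pos: [0.4524, 0.0659, 0.231]
tool_rot: [-0.488, 0.513, 0.487, 0.512]
force: [1.2, 1.1, -0.2]
finger_gap: -0.002
```

Emit:
step_arm([
  [0, 0, -0.03, 0],
  [0, 0, -0.06, 0],
  [0, 0, -0.09, 0],
  [0, 0, -0.12, 0],
  [0, 0, -0.145, 0],
  [0, 0, -0.16, 0],
  [0, 0, -0.17, 0],
])

```text
t: 2.02
tcp_pos: [0.4439, -0.1057, 0.231]
tool_rot: [-0.487, 0.513, 0.487, 0.512]
force: [-0.2, 0.0, 0.5]
finger_gap: -0.0
```

```bash
python3 - <<'E'
from h import *
st(); print(shift([-.012,.095,.20]))
E
```

```text
t 2.02 tcp [ 0.4439 -0.1057  0.231 ] lane [-0.1164  0.0806  0.231 ] F [-0.18  0.01  0.54] gap -0.0
[[-0.001 -1.     0.001]
 [-0.001  0.001  1.   ]
 [-1.     0.001 -0.001]]
[ 0.0309 -0.1044  0.0145]
```

Emit:
step_arm([
  [0, -0.04, 0.005, 0],
  [0, -0.08, 0.01, 0],
  [0, -0.104, 0.01, 0],
  [0.035, -0.104, 0.01, 0],
  [0.07, -0.104, 0.01, 0],
  [0.09, -0.104, 0.01, 0],
  [0.09, -0.104, 0.01, 0],
])

```text
t: 2.6
tcp_pos: [0.5446, -0.0993, 0.1363]
tool_rot: [-0.484, 0.515, 0.491, 0.51]
force: [-0.7, 0.7, 0.5]
finger_gap: 0.002
```

```bash
python3 - <<'E'
from h import *
st()
for n in("side","top"):
    a=optics.snapshot(n)[:,:,::-1]
    cv2.imwrite(f"pics/{n}1.png",a)
    a=a[150:330,250:500] if n=="top" else a[130:310,190:440]
    cv2.imwrite(f"pics/{n}1c.png",cv2.resize(a,None,fx=3.2,fy=3.2,interpolation=cv2.INTER_CUBIC))
E
```

```text
t 2.6 tcp [ 0.5446 -0.0993  0.1363] lane [-0.0161  0.0922  0.1363] F [-0.73  0.66  0.48] gap 0.002
[[-0.011 -1.    -0.   ]
 [ 0.002 -0.     1.   ]
 [-1.     0.011  0.002]]
```

View pics/side1c.png

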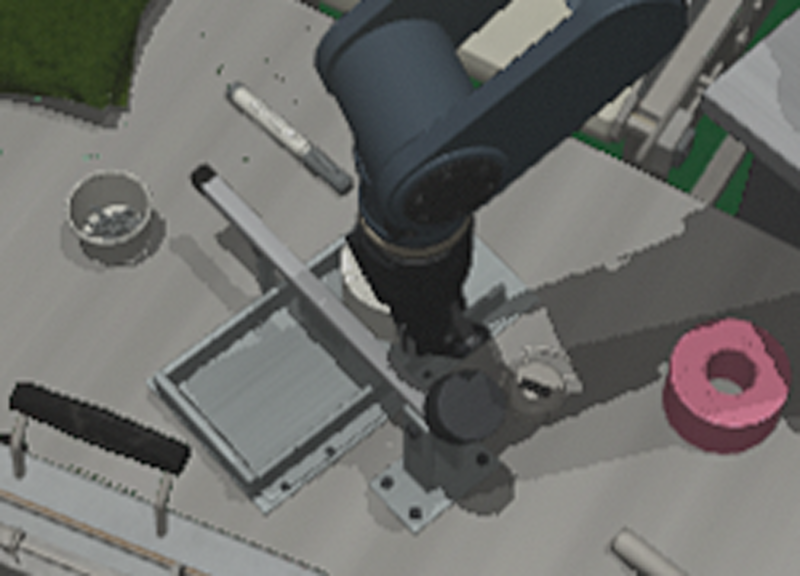

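View pics/top1c.png

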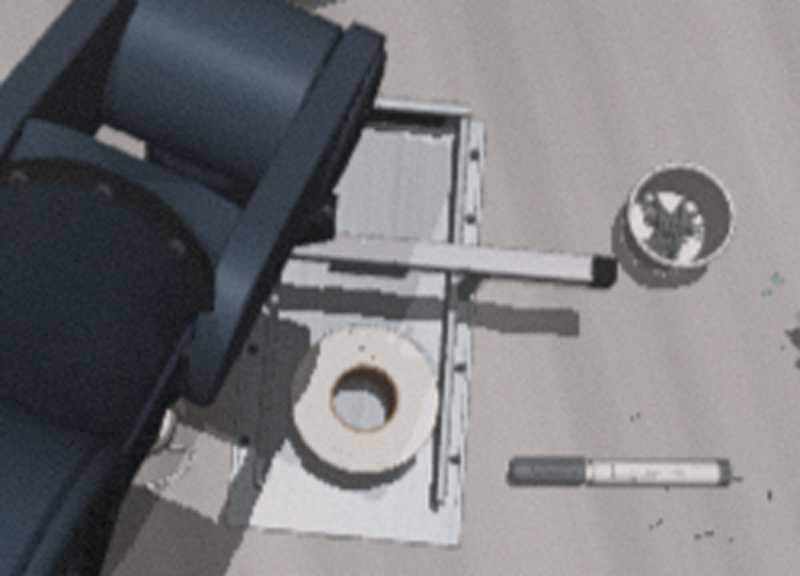

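Emit:
step_arm([
  [0, 0, 0.01, 0],
  [0, 0, 0.018, 0],
  [0, 0, 0.025, 0],
  [0, 0, 0.03, 0],
  [0, 0, 0.035, 0],
  [0, 0, 0.04, 0],
  [0, 0, 0.045, 0],
  [0, 0, 0.045, 0],
])

```text
t: 3.37
tcp_pos: [0.5501, -0.0553, 0.1408]
tool_rot: [-0.487, 0.513, 0.488, 0.511]
force: [-0.0, -0.5, -0.5]
finger_gap: -0.001
```

```bash
cat > pic.py <<'E'
from h import *
import sys
k=sys.argv[1]; st()
for n in("side","top"):
    a=optics.snapshot(n)[:,:,::-1]
    a=a[150:330,250:500] if n=="top" else a[130:310,190:440]
    cv2.imwrite(f"pics/{n}{k}c.png",cv2.resize(a,None,fx=3.2,fy=3.2,interpolation=cv2.INTER_CUBIC))
E
python3 pic.py 2
```

```text
t 3.37 tcp [ 0.5501 -0.0553  0.1408] lane [-0.0129  0.1364  0.1408] F [-0.02 -0.51 -0.51] gap -0.001
[[-0.002 -1.    -0.001]
 [-0.001 -0.001  1.   ]
 [-1.     0.002 -0.001]]
```

View pics/side2c.png

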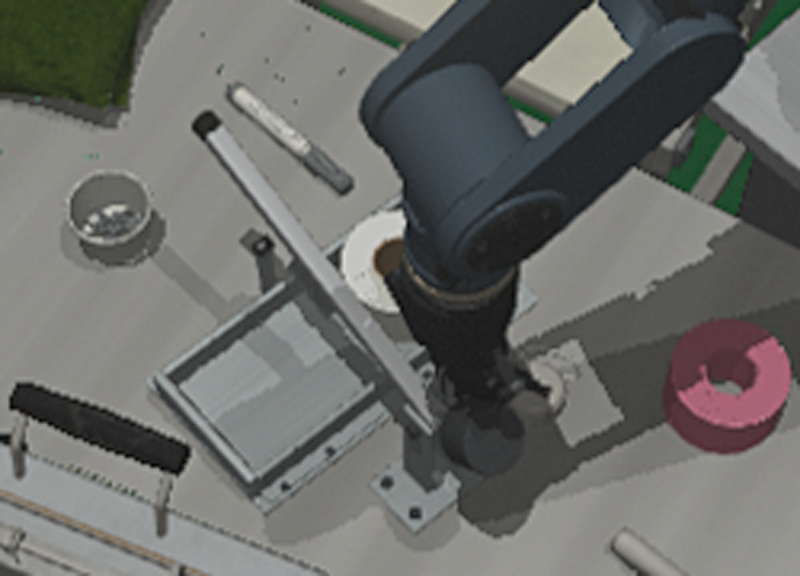

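Emit:
step_arm([
  [0.003, 0, 0.006, 0],
  [0.006, 0, 0.012, 0],
  [0.008, 0, 0.018, 0],
  [0.008, 0, 0.023, 0],
  [0.008, 0, 0.027, 0],
  [0.008, 0, 0.027, 0],
])

```text
t: 3.97
tcp_pos: [0.5515, -0.027, 0.1331]
tool_rot: [-0.487, 0.513, 0.488, 0.512]
force: [-0.5, 0.5, -0.3]
finger_gap: 0.0
```

```bash
python3 pic.py 3
```

```text
t 3.97 tcp [ 0.5515 -0.027   0.1331] lane [-0.0129  0.1647  0.1331] F [-0.46  0.53 -0.29] gap 0.0
[[-0.002 -1.    -0.001]
 [ 0.    -0.001  1.   ]
 [-1.     0.002  0.   ]]
```

View pics/side3c.png

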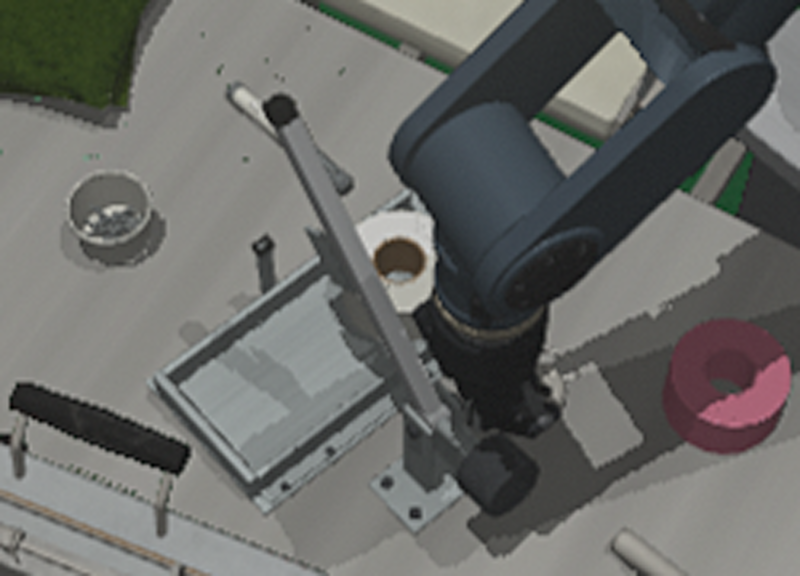

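View pics/top3c.png

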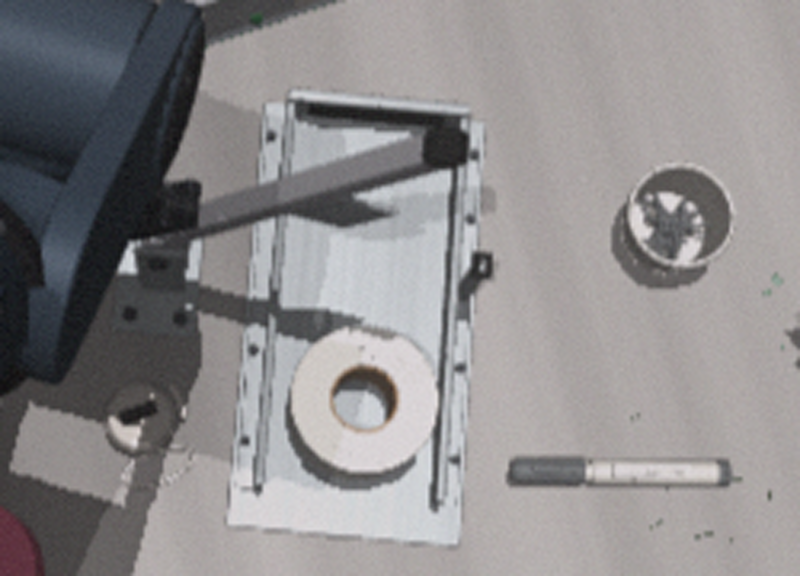

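```bash
python3 - <<'E'
from h import *
for n,u,v in (("top",447/3.2+250,142/3.2+150),("side",282/3.2+190,108/3.2+130)):
    o,d=ray(n,u,v); o=L.T@(o-O); d=L.T@d
    p=o-d*o[0]/d[0]; print(n,p, np.arctan2(p[2]-.1,.13-p[1]), np.hypot(p[2]-.1,.13-p[1]))
E
```

```text
top [ 0.         -0.01448631  0.32789901] 1.0057564568107549 0.26984116138986586
side [ 5.55111512e-17 -2.29700758e-02  3.19101058e-01] 0.9612987162120462 0.26721736035289134
```

Emit:
step_arm([
  [0, 0.035, 0, 0],
  [0, 0.07, 0, 0],
  [0, 0.1, 0, 0],
  [0, 0.12, 0, 0],
  [0, 0.13, 0, 0],
  [0, 0.13, 0, 0],
])

```text
t: 4.57
tcp_pos: [0.4196, -0.0207, 0.1336]
tool_rot: [-0.486, 0.513, 0.488, 0.512]
force: [0.7, -0.1, -0.0]
finger_gap: -0.0
```

```bash
python3 pic.py 4
```

```text
t 4.57 tcp [ 0.4196 -0.0207  0.1336] lane [-0.1449  0.1644  0.1336] F [ 0.71 -0.12 -0.01] gap -0.0
[[-0.003 -1.    -0.001]
 [ 0.    -0.001  1.   ]
 [-1.     0.003  0.   ]]
```

View pics/side4c.png

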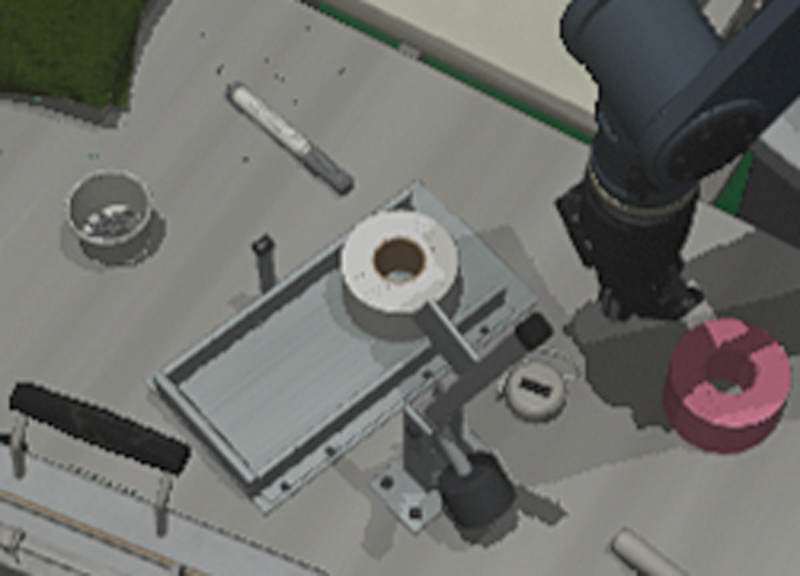

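Emit:
step_arm([
  [0, 0.005, -0.035, 0],
  [0, 0.01, -0.07, 0],
  [0, 0.015, -0.105, 0],
  [0, 0.02, -0.14, 0],
  [0, 0.025, -0.16, 0],
  [0, 0.025, -0.167, 0],
  [0, 0.025, -0.167, 0],
], jaw=0.045)

```text
t: 5.25
tcp_pos: [0.3925, -0.1905, 0.1341]
tool_rot: [-0.488, 0.513, 0.484, 0.514]
force: [0.1, 0.4, -0.7]
finger_gap: 0.522
```

```bash
python3 - <<'E'
from h import *
st(); print(shift([-.168,-.002,.018]))
a=optics.snapshot("side")[:,:,::-1][130:310,190:440]
cv2.imwrite("pics/side5c.png",cv2.resize(a,None,fx=3.2,fy=3.2,interpolation=cv2.INTER_CUBIC))
E
```

```text
t 5.25 tcp [ 0.3925 -0.1905  0.1341] lane [-0.1634 -0.0067  0.1341] F [ 0.1   0.38 -0.69] gap 0.522
[[ 0.005 -1.     0.003]
 [-0.003  0.003  1.   ]
 [-1.    -0.005 -0.003]]
[0.116  0.0052 0.005 ]
```

View pics/side5c.png

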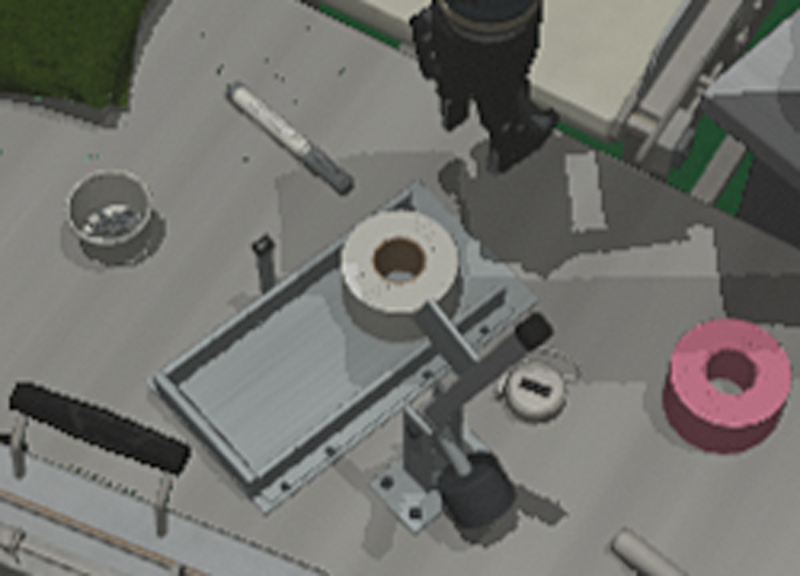

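Emit:
step_arm([
  [0.02, 0.007, 0.005, 0],
  [0.05, 0.007, 0.005, 0],
  [0.08, 0.007, 0.005, 0],
  [0.1, 0.007, 0.005, 0],
  [0.11, 0.007, 0.005, 0],
  [0.112, 0.007, 0.005, 0],
  [0.112, 0.007, 0.005, 0],
])

```text
t: 5.88
tcp_pos: [0.3856, -0.1821, 0.0213]
tool_rot: [-0.488, 0.512, 0.487, 0.513]
force: [-0.9, -0.1, -0.6]
finger_gap: 0.527
```

```bash
python3 pic.py 6;python3 -c "
from h import *
print(shift([0.006,0,.02]))"
```

```text
t 5.88 tcp [ 0.3856 -0.1821  0.0213] lane [-0.1707  0.0014  0.0213] F [-0.86 -0.12 -0.61] gap 0.527
[[ 0.002 -1.    -0.001]
 [-0.    -0.001  1.   ]
 [-1.    -0.002 -0.   ]]
[ 0.0031 -0.1762 -0.0006]
```

View pics/side6c.png

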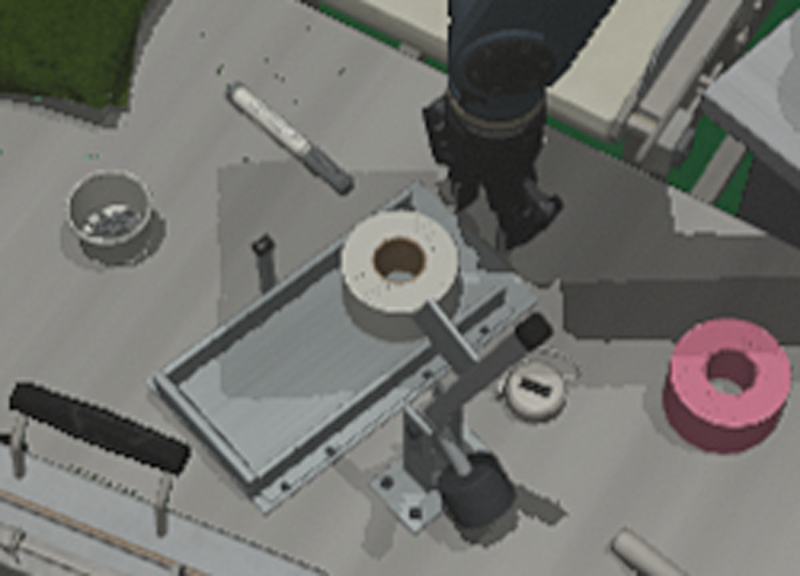

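Emit:
step_arm([
  [0, -0.012, 0, 0],
  [0, -0.024, 0, 0],
  [0, -0.034, 0, 0],
  [0, -0.044, 0, 0],
  [0, -0.054, 0, 0],
  [0, -0.066, 0, 0],
  [0, -0.078, 0, 0],
  [0, -0.09, 0, 0],
])

```text
t: 6.65
tcp_pos: [0.4762, -0.187, 0.0231]
tool_rot: [-0.488, 0.512, 0.486, 0.513]
force: [-2.6, -0.2, 1.6]
finger_gap: 0.528
```

```bash
python3 pic.py 7
```

```text
t 6.65 tcp [ 0.4762 -0.187   0.0231] lane [-0.08    0.0011  0.0231] F [-2.63 -0.22  1.56] gap 0.528
[[ 0.003 -1.    -0.001]
 [-0.001 -0.001  1.   ]
 [-1.    -0.003 -0.001]]
```

View pics/side7c.png

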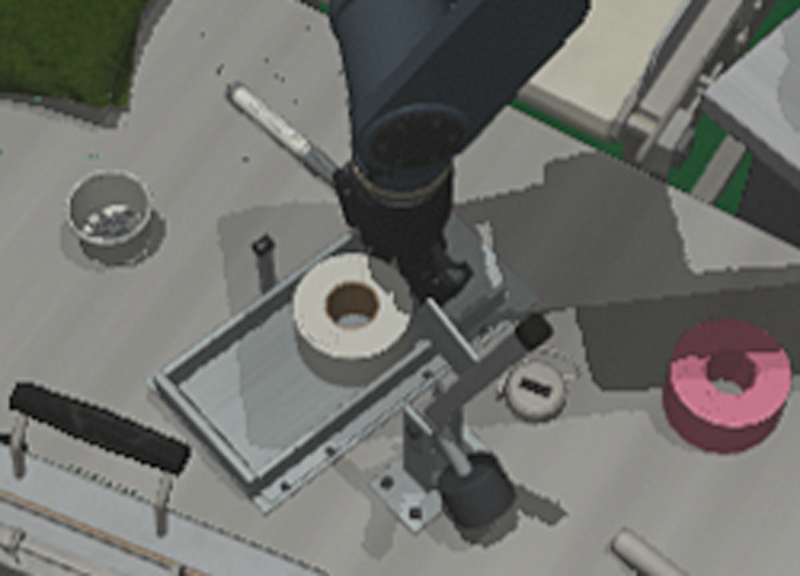

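View pics/top7c.png

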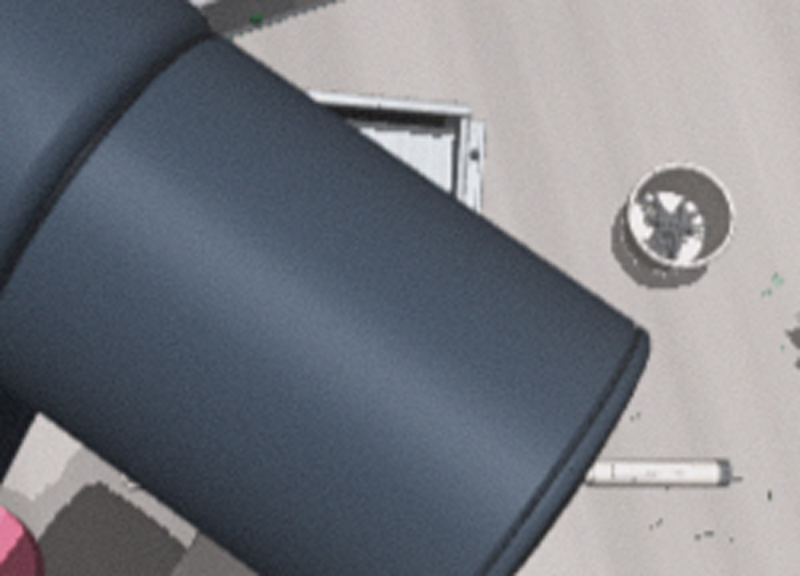

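Emit:
step_arm([
  [0, -0.012, 0, 0],
  [0, -0.024, 0, 0],
  [0, -0.034, 0, 0],
  [0, -0.044, 0, 0],
  [0, -0.052, 0, 0],
  [0, -0.06, 0, 0],
  [0, -0.065, 0, 0],
  [0, -0.07, 0, 0],
])

```text
t: 7.42
tcp_pos: [0.5488, -0.1917, 0.0237]
tool_rot: [-0.49, 0.511, 0.485, 0.513]
force: [-1.3, 0.4, 0.7]
finger_gap: 0.526
```

```bash
python3 pic.py 8
```

```text
t 7.42 tcp [ 0.5488 -0.1917  0.0237] lane [-0.0072  0.0001  0.0237] F [-1.29  0.39  0.73] gap 0.526
[[ 0.007 -1.    -0.001]
 [-0.004 -0.001  1.   ]
 [-1.    -0.007 -0.004]]
```

View pics/side8c.png

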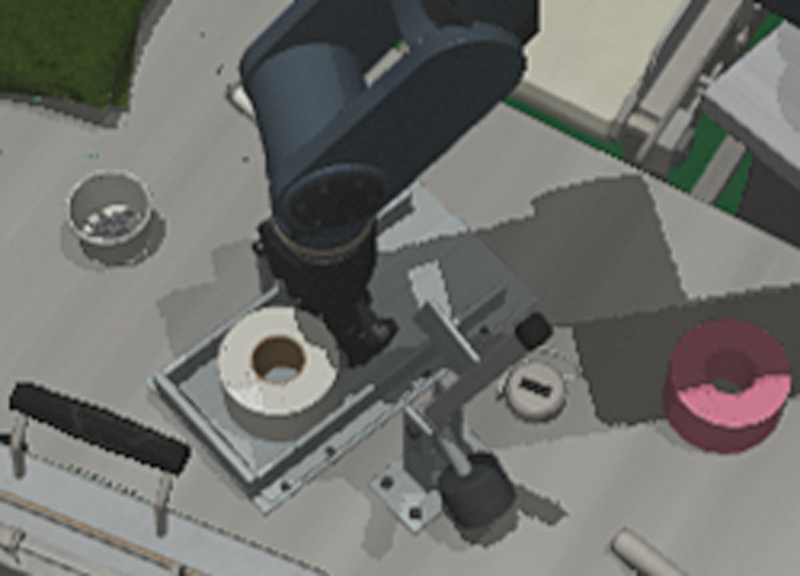

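Emit:
step_arm([
  [0, -0.006, 0, 0],
  [0, -0.01, 0, 0],
  [0, -0.014, 0, 0],
  [0, -0.017, 0, 0],
  [0, -0.02, 0, 0],
  [0, -0.023, 0, 0],
  [0, -0.025, 0, 0],
])

```text
t: 8.1
tcp_pos: [0.5721, -0.1928, 0.0239]
tool_rot: [-0.489, 0.512, 0.486, 0.512]
force: [-8.8, -2.3, 6.0]
finger_gap: 0.532
```

```bash
python3 pic.py 9
```

```text
t 8.1 tcp [ 0.5721 -0.1928  0.0239] lane [0.0161 0.0002 0.0239] F [-8.76 -2.32  5.99] gap 0.532
[[ 0.003 -1.    -0.003]
 [-0.004 -0.003  1.   ]
 [-1.    -0.003 -0.004]]
```

View pics/side9c.png

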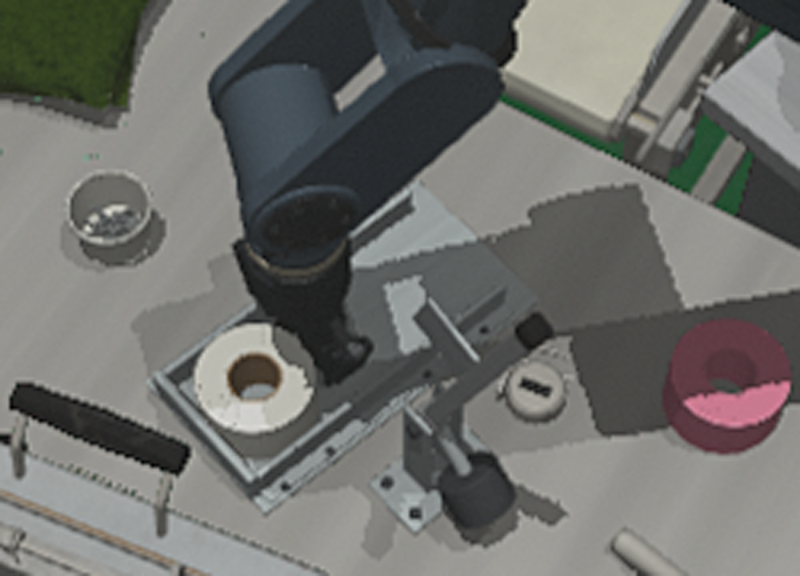

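Emit:
step_arm([
  [0, 0.006, 0, 0],
  [0, 0.015, 0, 0],
  [0, 0.035, 0, 0],
  [0, 0.065, 0, 0],
  [0, 0.1, 0, 0],
  [0, 0.13, 0, 0],
  [0, 0.15, 0, 0],
  [0, 0.15, 0, 0],
])

```text
t: 8.87
tcp_pos: [0.4166, -0.183, 0.0235]
tool_rot: [-0.486, 0.513, 0.488, 0.512]
force: [-0.3, 1.3, -0.1]
finger_gap: 0.528
```

Emit:
step_arm([
  [-0.04, 0.01, 0, 0],
  [-0.08, 0.015, 0.02, 0],
  [-0.11, 0.015, 0.05, 0],
  [-0.13, 0.015, 0.08, 0],
  [-0.13, 0.015, 0.12, 0],
  [-0.13, 0.015, 0.16, 0],
  [-0.13, 0.015, 0.19, 0],
  [-0.13, 0.015, 0.21, 0],
])

```text
t: 9.53
tcp_pos: [0.4133, 0.03, 0.1545]
tool_rot: [-0.487, 0.512, 0.488, 0.512]
force: [-0.1, 0.7, 0.5]
finger_gap: 0.524
```

```bash
python3 pic.py 10
```

```text
t 9.53 tcp [0.4133 0.03   0.1545] lane [-0.1538  0.2147  0.1545] F [-0.12  0.69  0.52] gap 0.524
[[-0.    -1.    -0.002]
 [ 0.001 -0.002  1.   ]
 [-1.     0.     0.001]]
```

View pics/side10c.png

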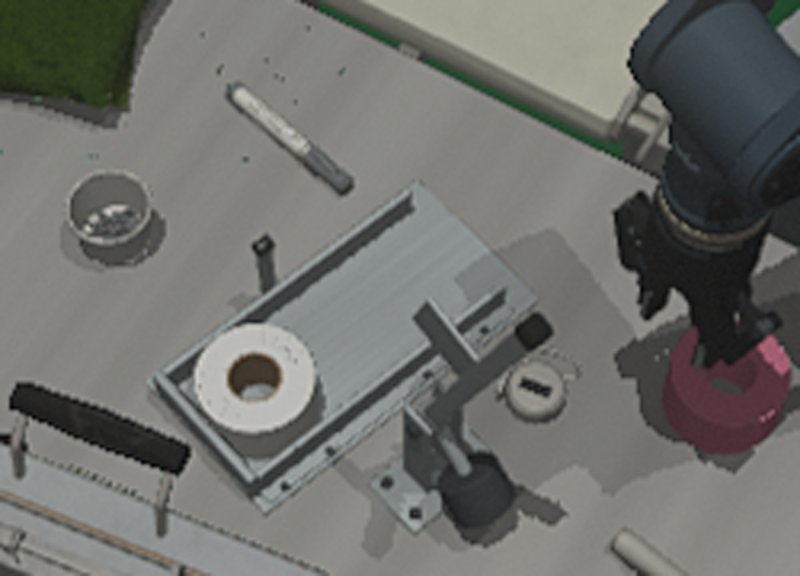

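View pics/top10c.png

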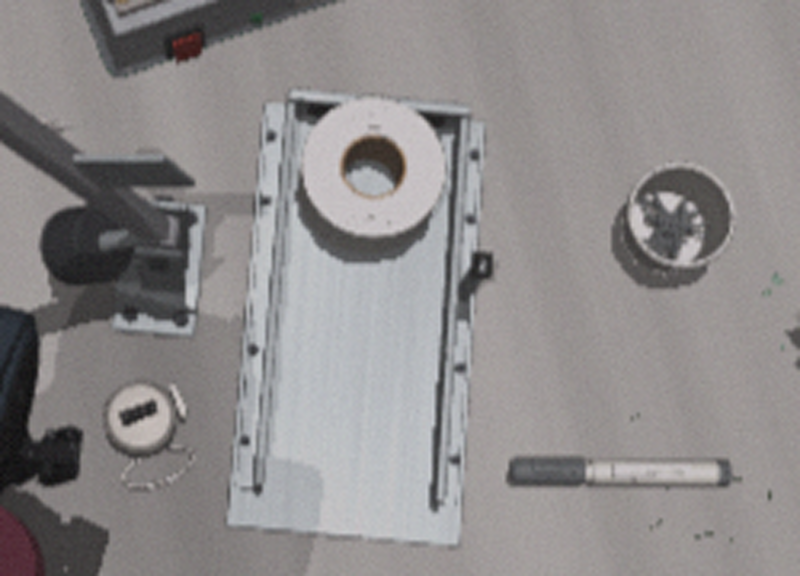

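```bash
python3 - <<'E'
from h import *
a=onz("top",374/3.2+250,167/3.2+150,.056); b=onz("side",255/3.2+190,377/3.2+130,.056)
print(tolane(a),tolane(b))
# end plate near top edge, z=.038 (right/left ends near face), roll far edge
for u,v in ((292,100),(470,113)): print("endplate",tolane(onz("top",u/3.2+250,v/3.2+150,.038)))
for u,v in ((372,97),): print("rollfar",tolane(onz("top",u/3.2+250,v/3.2+150,.056)))
E
```

```text
[ 6.37664661e-02 -9.81065491e-06  5.60000000e-02] [0.06692544 0.00342608 0.056     ]
endplate [0.10934588 0.05531797 0.038     ]
endplate [ 0.11112447 -0.06095149  0.038     ]
rollfar [0.11012764 0.00463815 0.056     ]
```

```bash
python3 -c "
from station import manip
print(manip.sign_off())"
```

```text
the job is handed in; nothing more can be done
None
```

The stop arm stands open by itself and the label roll is up against the end plate. I handed the job in at about 9.6 s of the 58 s; the sign-off reports no verdict.

- **Arm:** The tool can only point down, so it could not push up at the push spot under the bar. Instead I pushed the arm's counterweight to the left with the shut fingers. Two views put the hinge angle at about 0.98 rad, past the balance point. I then backed off, and the arm fell open on to its stop. It was still there, untouched, in the last pictures. I did not measure the final angle; I judged it by eye from both cameras.
- **Roll:** I pushed it through the gate with the partly opened fingers until the wrist read about 9 N against the end plate, then backed straight away.
- **Last checks:** The roll's centre measures x = 63.8 mm from the top camera and 66.9 mm from the side camera, against 66 mm for touching. Its y is 0 to 3 mm. The 3 mm disagreement is about the calibration error. The roll looks upright in both views.
- **Bystanders:** The tub, pen and tally counter look unmoved in the last pictures. The thermometer and most of the scoop lay outside those crops, so I did not check them at the end, but nothing went near them.

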